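# Turn the stamp-pad tin lid-down at the checkpoint desk

## Robot

A 6-joint arm with a two-finger parallel gripper is mounted at the origin on the work surface. World frame = base frame: x ahead of the robot, y to its left, z up, the work surface at z = 0. Lengths are in m, angles in rad, forces in N, time in s.
With the tool pointing down it reaches from about 0.35 to 0.975 m from the base axis. Payload 4.9 kg.
Tool frame: the origin (TCP) lies on the centre line of the jaws, within the pads' length; the fingertips stand 11 mm ahead of it and the grasp point (between the pads) lies 8 mm behind it (ctrl.tcp_to_tips is the distance from the TCP to the fingertips, in m); z points along the fingers, y is the direction in which the jaws open and shut (so a half turn about z gives the same grasp; the last joint's range is limited). The gripper opens to 85 mm and grips with 20 to 120 N. Pads are 22 mm wide; open, the fingers measure 114 mm over their backs; the gripper's body (76 mm by 85 mm) begins 54 mm behind the grasp point. The pads swing forward as they close: fully open they stand 13 mm farther back than shut.
Start: joints at [-1.339, 0.053, 1.613, -0, 1.476, -0.119], TCP at [0.215, -0.587, 0.242] pointing down, gripper open.
Joint ranges: [-3.01, 3.01], [-1.01, 2.22], [0.06, 2.58], [-1.02, 4.17], [0.09, 2.62], [-3.14, 3.14]. Speed limits (rad/s): [2.57, 2.57, 3.14, 3.14, 3.14, 3.14].

## Interface

Orientations are given as a rotation vector (axis times angle).
In Python, from station import ctrl gives the robot as it stands.
- The arm moves only by the tool carry_out, never from a script. Its argument "series" is a list of rows, each a list of 7 numbers: the shift along the world's x, y, z each as a share of 0.025 m, from -1 to 1, then the turn, a rotation vector about the world's x, y, z each as a share of 0.1 rad, from -1 to 1, then the opening, from 0 (shut) to 1 (fully open). A call has 1 to 12 rows; each row shifts and turns the commanded pose from where the row before left it; what a row does not reach is not made up. A row lasts 1/10 s, in which the tool goes at most 50 mm and 8.59 degrees, less where a joint would pass 70% of its speed; a pose out of reach is approached as far as the arm can. A call with a number of a shift or a turn outside -1 to 1 is refused whole. A call with a gripper value outside its range is refused whole. The fingers move at their own pace and stop on an object; "grip_force" is the grip in N (left out, the last holds). Time passes only in rows, so rows that do not move let the fingers close. It gives the time, the measured TCP pose, the force and the opening at its end, in the units of the state.
- ctrl.get_obs(): the state, without advancing time (a new reading comes with each control period).
- ctrl.get_image(name): name is "scene" or "top" or "wrist"; returns a dict with "frame" (400x640x3 uint8, blue, green, red), "fx", "fy", "cx", "cy" (pixels), "R" (3x3) and "t" (3): a world point X has camera coordinates R X + t; the wrist camera has in their place "hand_eye" (4x4, takes a point from camera to tool coordinates, whose origin is the TCP and whose axes are the flange's). Camera axes: x right, y down, z forward; pixel columns grow to the right and rows downward; lengths in m; the calibration is good to about 2 mm. A picture is of the moment at which its call begins: read the wrist's pose just before it. There is no depth.
- ctrl.finish_job(): hands the job in, once; it reports no verdict.
Trained networks look in a picture, given as the dict that the camera call returned (one of the last four; its "shot" number tells which), for a name from the list of things; names that differ only in an ending like _2 or _b are one class to them, and where a whole thing is asked for, a point or a joint stands for the part that bears it (a point fixed in the world has none). Each returns a list of dicts, best first, with "p" (0 to 1); they miss things now and then, are a little off and sometimes report something else, mostly with a low value. They report only what shows in the picture. A call takes as long as a camera call.
- ctrl.trace(picture, name): "mask" (400x640 bool, what is visible of it) and "rect" ([left, top, width, height] as shares, 0 to 1, of the picture: columns of its width, rows of its height, round what is visible of it).
- ctrl.mark_of(picture, name): "position" ([column, row] as shares, 0 to 1, of the picture: columns of its width, rows of its height: a listed point, or the origin of a listed thing).
The state is a dict: "t": time; "q": joint angles; "dq": joint speeds; "effort": joint torques, N m; "tool_pos": TCP position; "tool_rot": TCP orientation; "contact_force": force on the tool from outside, world axes, zero at the start; "wrist_torque": the same for the moment, N m; "opening": finger opening in m.
Only numpy, scipy, OpenCV 4.12 (cv2) and the standard library are available. Lean on these libraries where they do the work, as an engineer would, in place of code of your own. Each camera call takes 0.05 s, during which the arm holds its last target.

## Task

The stamp pad is put away lid-down between shifts. Lift the stamp-pad tin off the rest it leans on, pinching its loose lid shut against its bottom, turn it over, and lay it lid-down on the back of the empty rest, lid still shut, centred and square with the rest. Leave the pencil tin leaning where it is.

Things in the scene. Friction and masses are not known exactly. Their poses are not given: they have to be found in the camera images.
- pad_tin: Steel stamp-pad tin, 80 (x) by 120 (y) by 22 (z) mm, 26 thick with lid, 0.2 kg. Origin: centre of underside; z towards the lid, y level. Starts on a rest like the free one, centred: underside on its back, x down the slope at 45 deg towards the robot's left, lid up and left. Its upper 45 mm are free on both faces between the prongs: pinch lid and underside there, tool pointing down the slope.
- pad_lid: Loose lid of the stamp-pad tin: steel plate 80 by 120 by 4 mm, flush with the tin's sides, with a plug 6 mm deep under it that drops into the tin with 1 mm play; nothing else holds it. 0.06 kg. Origin: centre of the plate's underside, which lies on the tin's rim: shut, it is at (0, 0, 22) mm in the tin's frame, axes alike.
- free_rest: The empty one of 3 like fixed aluminium rests. Origin: centre of its foot, on the desk; z up, x roughly to the robot's left. Valley line along y through (0,0,40) mm. Back: 45 deg up towards -x, 108 long, 22 up the slope, 2 prongs 58 up the slope at y +-47 (80 between). Toe: 45 deg up towards +x, 34. Tin lid-down: lid on back, long side on toe, its origin at (-10,0,87), z down and towards -x.
- pencil_tin: Narrow one-piece pencil tin, steel, 50 (x) by 150 (y) by 18 (z) mm, leaning the same way on the third rest. Origin: centre of its underside, z out of its upper face. To be left alone.

How it is judged:
At the end, for the whole second after the job is handed in: The stamp-pad tin lies at rest, upside down, on the empty rest: lid on the sloping back, z axis 135 degrees from up within about 11 degrees, its long side along the valley within 11 degrees, centred along it within 20 mm and elsewhere within 12 mm of its proper place; the lid is shut (within 4 mm) (angle between pad_tin's own z axis and vertical between 2.16 and 2.56 rad and x of pad_tin in the frame of free_rest between -0.025 and 0.005 m and y of pad_tin in the frame of free_rest between -0.02 and 0.02 m and z of pad_tin in the frame of free_rest between 0.074 and 0.099 m and angle between the y axis of pad_tin and the y axis of free_rest, either way round below 0.2 rad and z of pad_lid in the frame of pad_tin below 0.026 m and distance between pad_lid and pad_tin below 0.027 m and contact force between pad_lid and free_rest above 0.2 N and linear speed of pad_tin below 0.02 m/s); the robot touches nothing.
It fails at once if the lid of the stamp-pad tin comes off or gapes (its centre more than 8 mm from its shut place) (z of pad_lid in the frame of pad_tin above 0.03 m or distance between pad_lid and pad_tin above 0.0315 m).
It fails at once if the pencil tin is shifted by more than 20 mm (distance of pencil_tin from where it was at the start of the episode above 0.02 m).
It also fails if it takes over 45 s, if anything falls off the work surface, if the arm or the gripper's body presses on something with over 40 N, if the wrist force passes 120 N, or if a joint passes its speed limit or range.

## Working session

There is one attempt and no reset: what is moved stays moved. The work goes in short steps, Python scripts to look and compute and a tool call to move; the robot and the scene stay as the last step left them, time stands still between calls to the robot, and variables do not carry over. Pictures are saved under pics/ and viewed, and the job is handed in when it is done.

Besides the shell and the picture viewer there is one more tool, called as name([rows], argument=value, ...), one row to a line, values as JSON. carry_out: Moves the arm, as the interface text tells. Shift numbers are shares of 0.025 m and turn numbers shares of 0.1 rad, none past 1 either way. Its arguments: {"type":"object","properties":{"series":{"type":"array"},"grip_force":{"type":"number"}},"required":["series"]}

```bash
ls; mkdir -p pics
cat > h.py <<'E'
import numpy as np,cv2
from station import ctrl
from scipy.spatial.transform import Rotation as Rn
def snap(n,f):
    im=ctrl.get_image(n); cv2.imwrite('pics/'+f,im['frame']); return im
E
python3 - <<'E'
from h import *
o=ctrl.get_obs();print({k:np.round(v,4) for k,v in o.items()})
for n in ['scene','top']:
    im=snap(n,n+'0.png')
    print(n,im['fx'],im['cx'],im['cy'],np.round(im['R'],4).tolist(),np.round(im['t'],4))
    for k in ['pad_tin','pad_lid','free_rest','pencil_tin']:
        print(k,[(round(d['p'],2),np.round(np.array(d['position'])*[640,400],1)) for d in ctrl.mark_of(im,k)][:4],[(round(d['p'],2),np.round(np.array(d['rect'])*[640,400,640,400],0)) for d in ctrl.trace(im,k)][:4])
E
```

```text
pics
{'t': np.float64(0.0), 'q': array([-1.339 ,  0.0533,  1.6143, -0.    ,  1.476 , -0.119 ]), 'dq': array([ 0.0003,  0.0002, -0.0002,  0.0021, -0.0006,  0.0005]), 'effort': array([-8.00000e-04, -3.93683e+01, -3.70180e+01, -1.00000e-04,
        7.20000e-03, -0.00000e+00]), 'tool_pos': array([ 0.2146, -0.5863,  0.2411]), 'tool_rot': array([-3.0914e+00, -5.4780e-01,  2.0000e-04]), 'contact_force': array([-0.0596,  0.6354, -0.5345]), 'wrist_torque': array([-0.014 ,  0.0016,  0.0193]), 'opening': np.float64(0.0855)}
scene 481.64509334681486 318.0542021675273 200.7787757273748 [[-0.4382, 0.8988, -0.0098], [0.5465, 0.2577, -0.7969], [-0.7137, -0.3545, -0.6041]] [ 0.2362 -0.2106  1.2766]
pad_tin [] []
pad_lid [(0.75, array([213.4, 159. ]))] [(0.86, array([181., 132.,  64.,  52.]))]
free_rest [(0.72, array([471.2, 292. ]))] [(0.62, array([435., 227.,  78.,  97.]))]
pencil_tin [(0.9, array([324.2, 209.5]))] [(0.91, array([293., 180.,  73.,  64.]))]
top 425.34932529791956 318.73845606113963 203.01841824067301 [[-0.0048, -1.0, 0.0044], [-0.9974, 0.0045, -0.0725], [0.0725, -0.0047, -0.9974]] [-0.0283  0.5433  0.8274]
pad_tin [(0.9, array([456.9, 238.6]))] [(0.66, array([453., 221.,  37.,  56.]))]
pad_lid [(0.73, array([452.8, 235.5]))] [(0.57, array([419., 200.,  72.,  71.]))]
free_rest [(0.57, array([165.6, 208.9]))] [(0.71, array([131., 181.,  63.,  65.]))]
pencil_tin [(0.67, array([305. , 224.6]))] [(0.58, array([280., 185.,  37.,  80.]))]
```

Run:
```python
import cv2
a=cv2.imread('pics/scene0.png');cv2.imwrite('pics/s0z.png',cv2.resize(a[110:340,150:550],None,fx=2,fy=2,interpolation=cv2.INTER_CUBIC))
a=cv2.imread('pics/top0.png');cv2.imwrite('pics/t0z.png',cv2.resize(a[140:320,110:510],None,fx=2,fy=2,interpolation=cv2.INTER_CUBIC))
```

```text
(no output)
```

View pics/s0z.png

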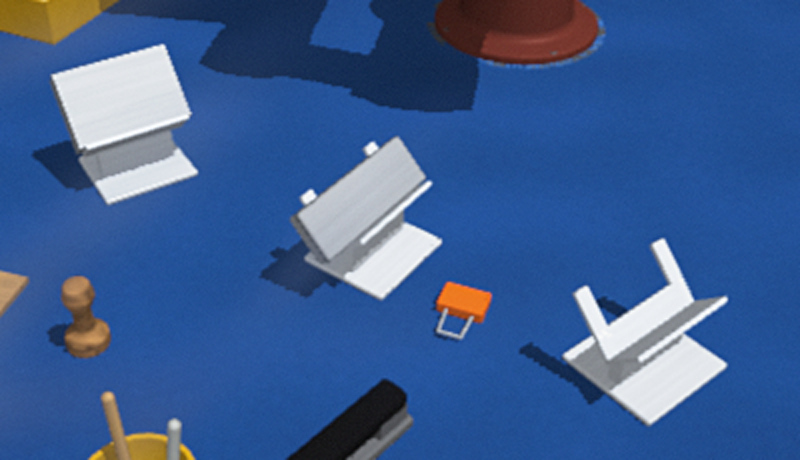

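View pics/t0z.png

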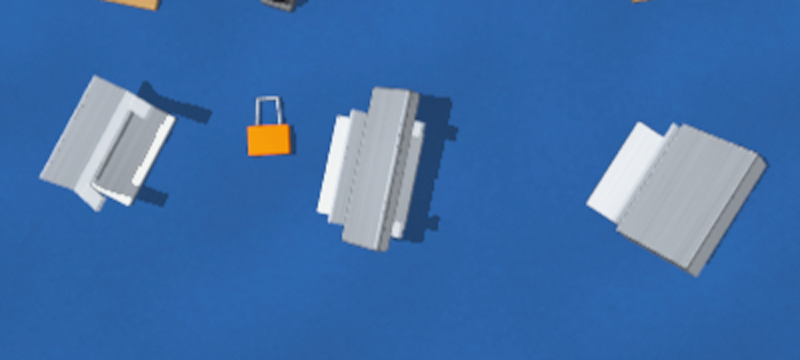

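```bash
cat >> h.py <<'E'
from scipy.optimize import least_squares
def T(x,y,yaw):
    M=np.eye(4);M[:3,:3]=Rn.from_euler('z',yaw).as_matrix();M[:3,3]=[x,y,0];return M
s=np.sqrt(.5)
RT=np.eye(4);RT[:3,0]=[s,0,-s];RT[:3,1]=[0,1,0];RT[:3,2]=[s,0,s];RT[:3,3]=[-.040*s,0,.04+.04*s]  # tin leaning in rest
def proj(im,P):
    c=np.asarray(P)@im['R'].T+im['t'];return c[:,:2]/c[:,2:]*[im['fx'],im['fy']]+[im['cx'],im['cy']]
def ap(M,P): return np.asarray(P)@M[:3,:3].T+M[:3,3]
E
cat > fit.py <<'E'
from h import *
S=ctrl.get_image('scene');Tp=ctrl.get_image('top')
import itertools
zs=lambda L:np.array(L)/2.+[150,110]
zt=lambda L:np.array(L)/2.+[110,140]
def fit(ps,pt,obs_s,obs_t,x0):
    def f(v):
        M=T(*v);return np.r_[(proj(S,ap(M,ps))-obs_s).ravel(),(proj(Tp,ap(M,pt))-obs_t).ravel()]
    r=least_squares(f,x0,loss='soft_l1');print(np.round(r.x,4),np.round(f(r.x),1));return r.x
k=.04;j=.06
# pad: lid corners order: (-x,+y... )
lid=lambda x,y:ap(RT,[[x*k,y*j,.026]])[0]
# scene: left col is -y world..; robot side(+y rest) top of picture
ps=[lid(-1,-1),lid(-1,1),lid(1,1),lid(1,-1)]
os_=zs([(53,73),(165,45),(190,115),(80,152)])
pt=[lid(1,-1),lid(-1,-1),lid(-1,1),lid(1,1)]
ot=zt([(680,124),(757,152),(689,268),(617,230)])
a=fit(ps,pt,os_,ot,[.4,-.3,0])
# free
u=lambda d,y:[-d*s,y,.04+d*s]
t=lambda d,y:[d*s,y,.04+d*s]
pr=[u(.058,-.047-.0035),u(.058,.047+.0035)]
ps=[t(.034,.054),t(.034,-.054)];
E
python3 fit.py
```

```text
[ 0.4815 -0.2643  1.0051] [-1.5  0.4 -1.6 -1.5 -0.  -1.3 -0.4 -2.1  0.2 -0.4 -0.8  0.1 -1.6  0.2
 -0.9  0.3]
```

Run:
```python
import cv2
a=cv2.imread('pics/scene0.png');b=cv2.resize(a[225:325,425:525],None,fx=5,fy=5,interpolation=cv2.INTER_CUBIC)
a=cv2.imread('pics/top0.png');c=cv2.resize(a[170:255,125:210],None,fx=5.88,fy=5.88,interpolation=cv2.INTER_CUBIC)
cv2.imwrite('pics/fsc.png',b);cv2.imwrite('pics/ftop.png',c)
```

```text
(no output)
```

View pics/fsc.png

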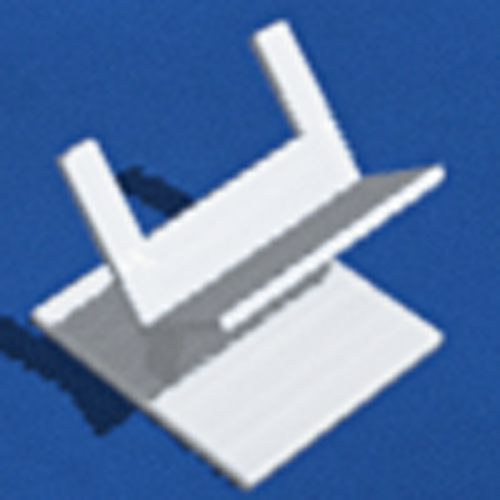

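View pics/ftop.png

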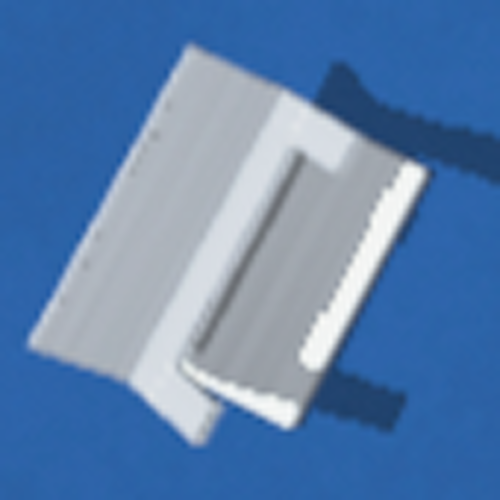

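```bash
cat >> fit.py <<'E'
zs=lambda L:np.array(L)/5.+[425,225]-.5*.8
zt=lambda L:np.array(L)/5.88+[125,170]-.4
ps=[t(.034,.054),t(.034,-.054),t(0,.054),t(0,-.054),u(.058,.054),u(.058,.04),u(.058,-.04),u(.058,-.054)]
os_=zs([(440,168),(222,322),(360,180),(145,325),(288,22),(252,37),(95,142),(60,160)])
pt=[t(.034,-.054),t(.034,.054),t(0,-.054),t(0,.054),u(.058,.054),u(.058,.04),u(.058,-.04),u(.058,-.054)]
ot=zt([(190,45),(30,345),(280,90),(130,378),(200,445),(222,405),(330,170),(352,132)])
b=fit(ps,pt,os_,ot,[.5,.3,1])
for im,n in((S,'s'),(Tp,'t')):
    f=cv2.resize(im['frame'],None,fx=2,fy=2,interpolation=cv2.INTER_CUBIC)
    M=T(*a)@RT
    for z in(0,.026):
        q=proj(im,ap(M,[[k,j,z],[-k,j,z],[-k,-j,z],[k,-j,z]]))
        cv2.polylines(f,[(q*2+.5).astype(int)],True,(0,0,255),1)
    for R0,c in((a,(0,255,0)),(b,(0,255,0))):
      for L in([t(.034,.054),t(.034,-.054),t(0,-.054),t(0,.054)],[u(0,-.054),u(0,.054),u(.058,.054),u(.058,.04),u(.022,.04),u(.022,-.04),u(.058,-.04),u(.058,-.054)]):
        cv2.polylines(f,[(proj(im,ap(T(*R0),L))*2+.5).astype(int)],True,c,1)
    r=f[220:680,300:1100] if n=='s' else f[280:640,220:1020]
    cv2.imwrite(f'pics/ov_{n}.png',r)
E
python3 fit.py
```

```text
[ 0.4815 -0.2643  1.0051] [-1.5  0.4 -1.6 -1.5 -0.  -1.3 -0.4 -2.1  0.2 -0.4 -0.8  0.1 -1.6  0.2
 -0.9  0.3]
[0.5305 0.2784 1.1056] [-0.4 -0.4 -0.3 -0.2 -0.3 -0.3 -0.1  0.7 -1.3 -0.1  0.5  0.3 -0.6 -0.2
  0.4  0.  -0.1  0.4  0.   0.6  0.1 -0.2 -0.5  0.7 -1.6 -0.7 -1.7 -0.8
  0.2  0.2  0.  -0.1]
```

View pics/ov_s.png

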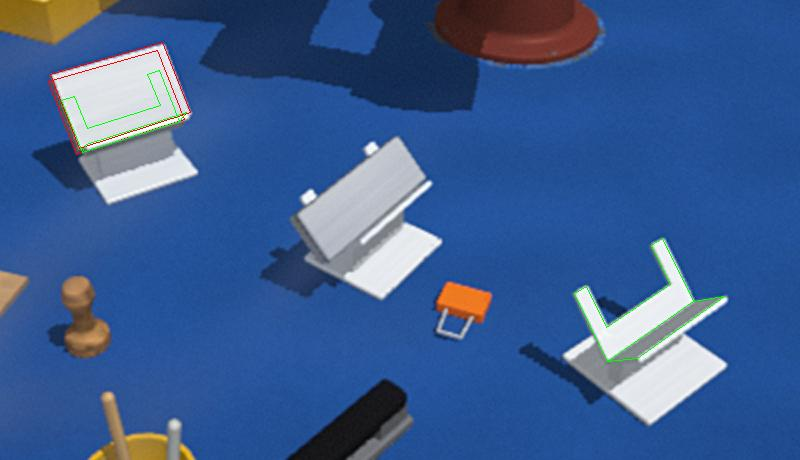

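View pics/ov_t.png

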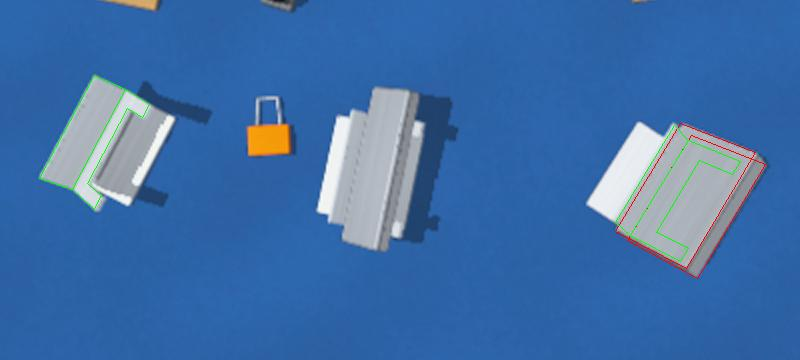

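Run:
```python
import cv2,numpy as np
a=cv2.imread('pics/scene0.png');b=cv2.resize(a[125:215,170:260],None,fx=6,fy=6,interpolation=cv2.INTER_CUBIC)
a=cv2.imread('pics/top0.png');c=cv2.resize(a[195:285,405:495],None,fx=6,fy=6,interpolation=cv2.INTER_CUBIC)
cv2.imwrite('pics/psc.png',b);cv2.imwrite('pics/ptop.png',c)
```

```text
(no output)
```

View pics/psc.png

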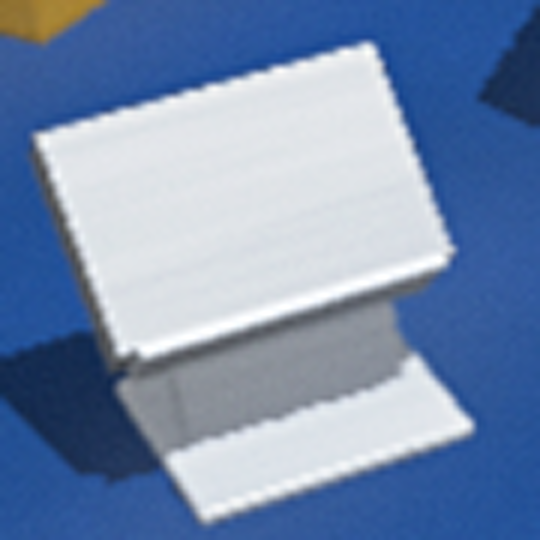

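View pics/ptop.png

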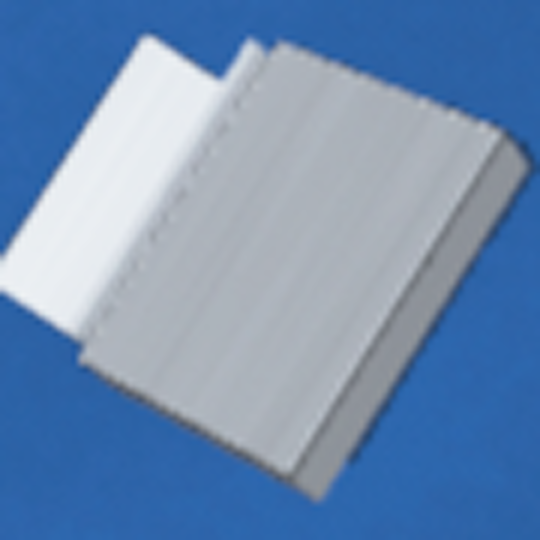

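```bash
python3 - <<'E'
s=open('fit.py').read()
i=s.index("ps=[lid");j=s.index("# free")
s=s[:i]+"""t=lambda d,y:[d*s,y,.04+d*s]
lid=lambda x,y,z=.026:ap(RT,[[x*k,y*j,z]])[0]
ps=[lid(-1,-1),lid(-1,1),t(.034,.054),t(.034,-.054)]
os_=np.array([(38,135),(373,42),(448,257),(143,358)])/6+[170,125]-.4
pt=[lid(1,-1),lid(-1,-1),lid(-1,1),lid(1,1),lid(-1,-1,0),lid(-1,1,0)]
ot=np.array([(280,40),(503,130),(293,473),(82,360),(532,168),(322,500)])/6+[405,195]-.4
a=fit(ps,pt,os_,ot,[.4,-.3,0])
"""+s[j:]
open('fit.py','w').write(s)
E
python3 fit.py
```

```text
[ 0.4821 -0.2647  0.9922] [-1.1 -0.4 -0.8 -0.4 -1.4 -1.1 -1.  -2.2 -0.5  0.1 -0.3 -0.  -0.8  0.4
 -0.7  0.  -0.6 -0.4 -0.2  0.6]
[0.5305 0.2784 1.1056] [-0.4 -0.4 -0.3 -0.2 -0.3 -0.3 -0.1  0.7 -1.3 -0.1  0.5  0.3 -0.6 -0.2
  0.4  0.  -0.1  0.4  0.   0.6  0.1 -0.2 -0.5  0.7 -1.6 -0.7 -1.7 -0.8
  0.2  0.2  0.  -0.1]
```

View pics/ov_t.png

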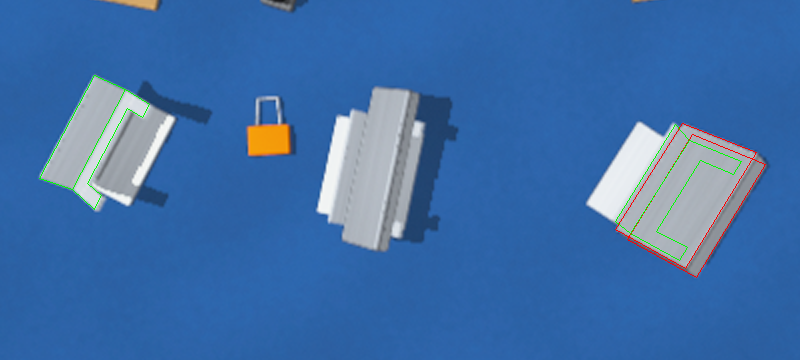

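View pics/ov_s.png

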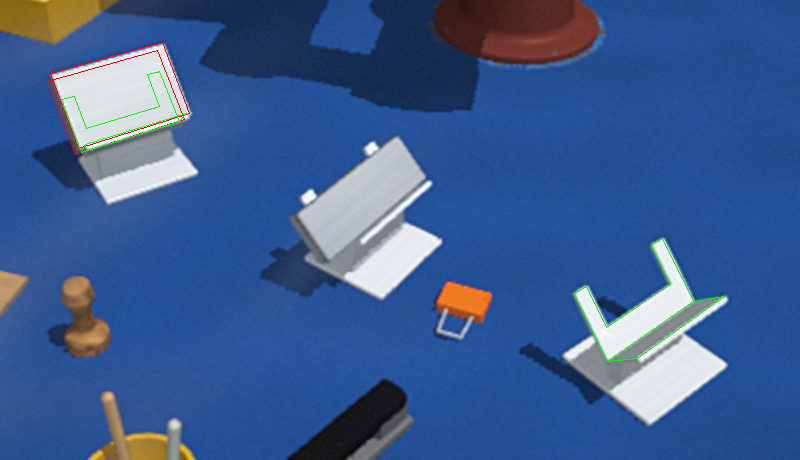

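View pics/scene0.png

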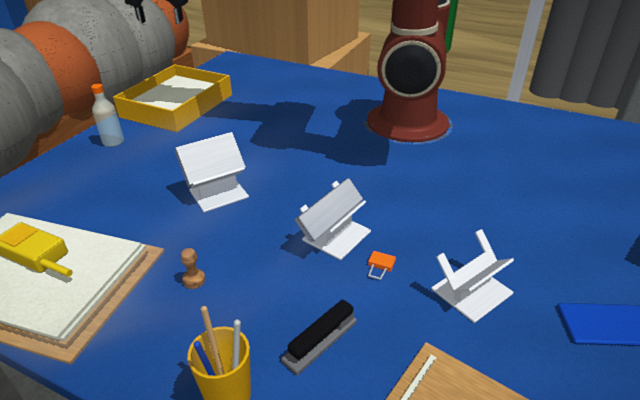

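View pics/top0.png

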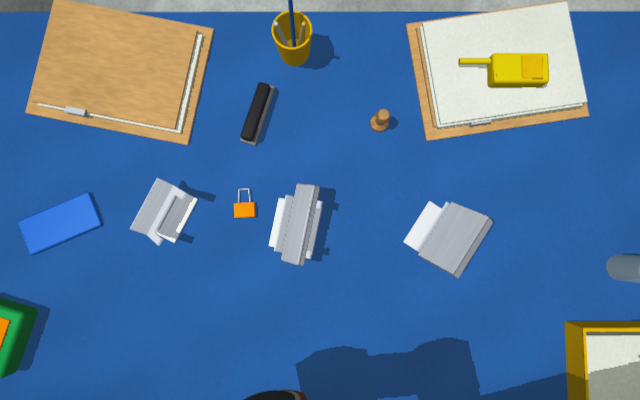

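```bash
python3 -c "
from station import ctrl
print([a for a in dir(ctrl) if a[0]!='_'],ctrl.tcp_to_tips)"
```

```text
['MotionError', 'finish_job', 'get_image', 'get_obs', 'mark_of', 'tcp_to_tips', 'trace'] 0.011
```

```bash
cat >> h.py <<'E'
A=T(.4821,-.2647,.9922); B=T(.5305,.2784,1.1056)
tinA=A@RT
# tool in tin frame: z=+x, y=-? chosen so tool x=-tin y
def tool(tin,dx,sgn=-1,h=.013):
    M=np.eye(4);M[:3,2]=[1,0,0];M[:3,0]=[0,sgn,0];M[:3,1]=np.cross(M[:3,2],M[:3,0]);M[:3,3]=[dx,0,h];return tin@M
RF=np.eye(4);RF[:3,0]=[s,0,-s];RF[:3,1]=[0,-1,0];RF[:3,2]=[-s,0,-s];RF[:3,3]=[-.014*s,0,.04+.066*s]
tinB=B@RF
def cur():
    o=ctrl.get_obs();M=np.eye(4);M[:3,:3]=Rn.from_rotvec(o['tool_rot']).as_matrix();M[:3,3]=o['tool_pos'];return M
def delta(G,C=None):
    C=cur() if C is None else C
    return (G[:3,3]-C[:3,3])/.025, Rn.from_matrix(G[:3,:3]@C[:3,:3].T).as_rotvec()/.1
def show(G,n=''):
    p,r=delta(G);print(n,np.round(G[:3,3],4),'dpos',np.round(p,2),'drot',np.round(r,2))
E
python3 - <<'E'
from h import *
print(np.round(tinB[:3,3],4), np.round(ap(np.linalg.inv(B),[tinB[:3,3]]),4))
show(tool(tinA,-.011),'grasp');show(tool(tinA,-.131),'pre');
show(tool(tinB,-.011),'place')
show(tool(tinB,-.131),'place up')
E
```

```text
[0.5261 0.2696 0.0867] [[-0.0099  0.      0.0867]]
grasp [ 0.4674 -0.2872  0.0853] dpos [10.11 11.99 -6.28] drot [ 8.08 -0.92 -8.8 ]
pre [ 0.421  -0.3582  0.1701] dpos [ 8.25  9.15 -2.89] drot [ 8.08 -0.92 -8.8 ]
place [0.5184 0.2544 0.0853] dpos [12.15 33.65 -6.28] drot [-0.56 -9.82 21.79]
place up [0.4804 0.1785 0.1701] dpos [10.62 30.62 -2.89] drot [-0.56 -9.82 21.79]
```

carry_out([
  [0.3,0.8,0.6,0.67,-0.08,-0.73,0.6],
  [0.6,0.8,0.6,0.67,-0.08,-0.73,0.6],
  [0.7,0.8,0.2,0.67,-0.08,-0.73,0.6],
  [0.7,0.8,0,0.67,-0.08,-0.73,0.6],
  [0.7,0.8,0,0.67,-0.08,-0.73,0.6],
  [0.7,0.8,0,0.67,-0.08,-0.73,0.6],
], grip_force=60)

```text
t: 1.8
tool_pos: [0.3081, -0.4663, 0.2776]
tool_rot: [-2.747, 0.132, -0.163]
contact_force: [0.2, 0.2, -0.8]
opening: 0.0512
```

```bash
cat > log.py <<'E'
from h import *
import json
o=ctrl.get_obs()
open('data.jsonl','a').write(json.dumps([list(map(float,o['q'])),list(map(float,o['tool_pos'])),list(map(float,o['tool_rot']))])+'\n')
print(np.round(o['q'],3),round(o['t'],2),np.round(o['tool_pos'],4),np.round(o['opening'],4),np.round(o['contact_force'],1))
E
python3 - <<'E'
exec(open('log.py').read())
show(tool(tinA,-.131),'pre')
E
```

```text
[-1.24   0.052  1.591  0.255  1.813  0.449] 1.8 [ 0.3081 -0.4663  0.2776] 0.0512 [ 0.2  0.2 -0.8]
pre [ 0.421  -0.3582  0.1701] dpos [ 4.52  4.32 -4.3 ] drot [ 4.04 -0.45 -4.38]
```

carry_out([
  [0.7,0.7,0,0.67,-0.08,-0.73,0.6],
  [0.7,0.7,0,0.67,-0.08,-0.73,0.6],
  [0.7,0.7,-0.2,0.67,-0.08,-0.73,0.6],
])

```text
t: 2.1
tool_pos: [0.3607, -0.4142, 0.2732]
tool_rot: [-2.526, 0.42, -0.23]
contact_force: [0.6, -1.1, -0.3]
opening: 0.0512
```

```bash
cat > kin.py <<'E'
from h import *
import json
D=[json.loads(l) for l in open('data.jsonl')]
D.append([[-1.339,.0533,1.6143,0,1.476,-.119],[.2146,-.5863,.2411],[-3.0914,-.5478,2e-4]])
def E(ax,a): return Rn.from_euler(ax,a).as_matrix()
def fk(q,p):
    d1,ax,lat,a2,a3,d4,d6,r=p
    R=E('z',q[0]);P=np.array([0,0,d1])+R@[ax,lat,0]
    R=R@E('y',q[1]);P=P+R@[0,0,a2]
    R=R@E('y',q[2]);P=P+R@[a3,0,d4]
    R=R@E('z',q[3])@E('y',q[4])@E('z',q[5]);P=P+R@[0,0,d6]
    return P,R@E('z',r)
def res(p):
    o=[]
    for q,x,rv in D:
        P,R=fk(q,p);o+=list((P-x)*10)+list(Rn.from_matrix(R@Rn.from_rotvec(rv).as_matrix().T).as_rotvec())
    return np.r_[o,(np.array(p)-p0)*1e-4]
p0=np.array([.3,0,.07,.4,0,.4,.2,np.pi/2])
best=min((least_squares(res,p0*np.r_[np.ones(7),1]+[0]*7+[r] if False else np.r_[p0[:7],r]) for r in (0,1.57,3.14,-1.57)),key=lambda r:r.cost)
KP=best.x
if __name__=='__main__':
    print(np.round(KP,4),best.cost);print(np.round(best.fun,4))
E
python3 - <<'E'
exec(open('log.py').read())
show(tool(tinA,-.131),'pre')
E
python3 kin.py
```

```text
[-1.2    0.058  1.634  0.447  1.851  0.738] 2.1 [ 0.3607 -0.4142  0.2732] 0.0512 [ 0.6 -1.1 -0.3]
pre [ 0.421  -0.3582  0.1701] dpos [ 2.41  2.24 -4.12] drot [ 2.05 -0.21 -2.19]
[ 0.1958 -0.0024  0.0742  0.4744  0.1014  0.6102  0.2686  1.5708] 9.716883518640187e-09
[-0.0001 -0.      0.      0.      0.     -0.      0.      0.      0.
  0.      0.     -0.      0.      0.     -0.0001 -0.     -0.      0.
 -0.     -0.      0.      0.      0.      0.      0.      0.    ]
```

```bash
cat > ik.py <<'E'
from kin import *
LO=np.array([-3.01,-1.01,.06,-1.02,.09,-3.14]);HI=np.array([3.01,2.22,2.58,4.17,2.62,3.14])
def ik(G,q0):
    def f(q):
        P,R=fk(q,KP);return np.r_[(P-G[:3,3])*5,Rn.from_matrix(R@G[:3,:3].T).as_rotvec()]
    r=least_squares(f,np.clip(q0,LO+.01,HI-.01),bounds=(LO,HI));return r.x,np.sqrt(2*r.cost)
E
python3 - <<'E'
from ik import *
q=ctrl.get_obs()['q'];rng=np.random.default_rng(0)
for n,G in (('pre',tool(tinA,-.131)),('grasp',tool(tinA,-.011)),('placeup',tool(tinB,-.131)),('place',tool(tinB,-.011))):
    sols=[]
    for i in range(25):
        x,c=ik(G,q if i==0 else rng.uniform(LO,HI))
        if c<1e-3 and not any(np.abs(x-y).max()<.02 for y in sols): sols.append(x)
    print(n);[print('  ',np.round(x,2)) for x in sols]
E
```

```text
pre
   [-1.14  0.14  1.78  0.64  1.68  0.92]
grasp
   [-1.02  0.19  1.89  0.7   1.49  0.92]
placeup
   [-0.17 -0.34  2.22  0.84  1.14 -1.59]
place
   [ 0.02 -0.08  2.18  0.95  0.87 -1.66]
```

carry_out([
  [0.5,0.4,-0.2,0.68,-0.07,-0.73,0.6],
  [0.5,0.4,-0.8,0.68,-0.07,-0.73,0.6],
  [0.5,0.5,-0.8,0.68,-0.07,-0.73,0.6],
  [0.5,0.5,-1,0,0,0,0.6],
  [0.4,0.4,-1,0,0,0,0.6],
  [0,0,0,0,0,0,0.6],
  [0,0,0,0,0,0,0.6],
])

```text
t: 2.8
tool_pos: [0.4197, -0.3594, 0.1776]
tool_rot: [-2.278, 0.674, -0.279]
contact_force: [0.7, -0.5, 0.4]
opening: 0.0513
```

```bash
python3 - <<'E'
exec(open('log.py').read())
C=cur()
im=snap('wrist','w1.png')
show(tool(tinA,-.131),'pre');show(tool(tinA,-.011),'grasp')
H=im['hand_eye'];print(np.round(H,4).tolist())
# overlay tin model
W=C@H;Wi=np.linalg.inv(W)
v={'R':Wi[:3,:3],'t':Wi[:3,3],**{k:im[k] for k in('fx','fy','cx','cy')}}
f=im['frame'].copy()
for z,c in((0,(0,0,255)),(.022,(0,200,255)),(.026,(0,255,0))):
    q=proj(v,ap(tinA,[[.04,.06,z],[-.04,.06,z],[-.04,-.06,z],[.04,-.06,z]]));print(q.round())
    cv2.polylines(f,[q.astype(int)],True,c,1)
cv2.imwrite('pics/w1o.png',f)
snap('scene','s1.png')
E
python3 kin.py
```

```text
[-1.145  0.139  1.77   0.643  1.695  0.928] 2.8 [ 0.4197 -0.3594  0.1776] 0.0513 [ 0.7 -0.5  0.4]
pre [ 0.421  -0.3582  0.1701] dpos [ 0.04  0.08 -0.34] drot [ 0.04  0.01 -0.03]
grasp [ 0.4674 -0.2872  0.0853] dpos [ 1.9   2.92 -3.73] drot [ 0.04  0.01 -0.03]
[[0.0001, -0.9543, -0.2988, 0.0763], [1.0, -0.0002, 0.0008, -0.0], [-0.0008, -0.2988, 0.9543, -0.1328], [0.0, 0.0, 0.0, 1.0]]
[[336. 228.]
 [340. 262.]
 [343. 131.]
 [337. 125.]]
[[317. 228.]
 [316. 262.]
 [316. 131.]
 [317. 125.]]
[[314. 228.]
 [312. 262.]
 [311. 131.]
 [313. 125.]]
[ 2.3720e-01 -1.0000e-04  7.4200e-02  4.2760e-01  9.6000e-02  6.0990e-01
  2.6850e-01  1.5708e+00] 1.2001442202077857e-07
[-0.0001  0.0001  0.      0.      0.     -0.     -0.0002  0.0002  0.
  0.      0.     -0.     -0.0001 -0.0001  0.      0.      0.     -0.
  0.0003 -0.0002 -0.     -0.     -0.      0.     -0.     -0.      0.
  0.      0.      0.      0.      0.    ]
```

View pics/w1o.png

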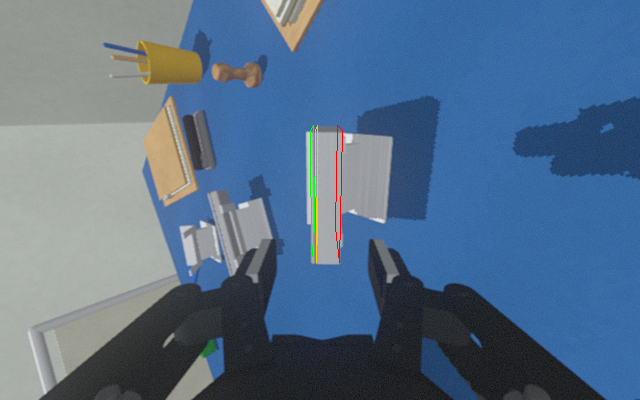

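View pics/s1.png

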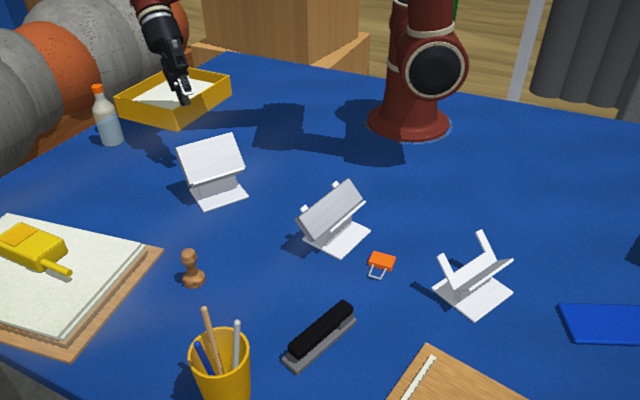

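carry_out([
  [0.32,0.49,-0.62,0.04,0.01,-0.03,0.6],
  [0.32,0.49,-0.62,0,0,0,0.6],
  [0.32,0.49,-0.62,0,0,0,0.6],
  [0.32,0.49,-0.62,0,0,0,0.6],
  [0.25,0.38,-0.5,0,0,0,0.6],
  [0,0,0,0,0,0,0.6],
  [0,0,0,0,0,0,0.6],
])

```text
t: 3.6
tool_pos: [0.4582, -0.3017, 0.1037]
tool_rot: [-2.274, 0.678, -0.28]
contact_force: [0.5, -0.3, 0.2]
opening: 0.0512
```

Run:
```python
exec(open('log.py').read())
C=cur()
im=snap('wrist','w2.png')
show(tool(tinA,-.011),'grasp')
print(np.round(np.linalg.inv(tinA)@C,3))
H=im['hand_eye']
W=C@H;Wi=np.linalg.inv(W)
v={'R':Wi[:3,:3],'t':Wi[:3,3],**{k:im[k] for k in('fx','fy','cx','cy')}}
f=im['frame'].copy()
for z,c in((0,(0,0,255)),(.022,(0,200,255)),(.026,(0,255,0))):
    q=proj(v,ap(tinA,[[.04,.06,z],[-.04,.06,z],[-.04,-.06,z],[.04,-.06,z]]))
    cv2.polylines(f,[q.astype(int)],True,c,1)
cv2.imwrite('pics/w2o.png',f)
```

```text
[-1.043  0.183  1.862  0.685  1.53   0.921] 3.6 [ 0.4582 -0.3017  0.1037] 0.0512 [ 0.5 -0.3  0.2]
grasp [ 0.4674 -0.2872  0.0853] dpos [ 0.36  0.6  -0.75] drot [-0.    0.    0.01]
[[ 0.     0.001  1.    -0.036]
 [-1.     0.001  0.    -0.   ]
 [-0.001 -1.     0.001  0.014]
 [ 0.     0.     0.     1.   ]]
```

View pics/w2o.png

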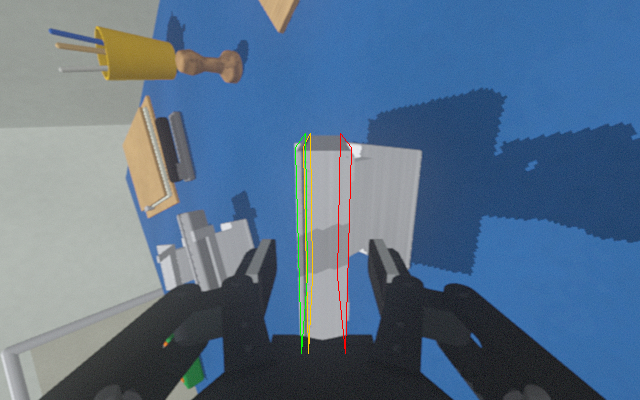

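carry_out([
  [0.18,0.3,-0.37,0,0,0,0.6],
  [0.18,0.28,-0.36,0,0,0,0.6],
  [0.03,0.06,-0.08,0,0,0,0.6],
  [0,0,0,0,0,0,0.6],
])

```text
t: 4.05
tool_pos: [0.4676, -0.2839, 0.0817]
tool_rot: [-2.273, 0.678, -0.277]
contact_force: [-0.4, 0.4, -0.1]
opening: 0.0512
```

Run:
```python
exec(open('log.py').read())
print(np.round(np.linalg.inv(tinA)@cur(),4))
```

```text
[-1.013  0.203  1.884  0.699  1.484  0.917] 4.05 [ 0.4676 -0.2839  0.0817] 0.0512 [-0.4  0.4 -0.1]
[[ 0.0029  0.0018  1.     -0.0064]
 [-1.      0.0024  0.0029  0.0017]
 [-0.0024 -1.      0.0018  0.0125]
 [ 0.      0.      0.      1.    ]]
```

carry_out([
  [-0.04,-0.06,0.07,0,0,0,0.6],
  [0,0,0,0,0,0,0],
  [0,0,0,0,0,0,0],
  [0,0,0,0,0,0,0],
  [0,0,0,0,0,0,0],
  [0,0,0,0,0,0,0],
], grip_force=60)

```text
t: 4.65
tool_pos: [0.4674, -0.2867, 0.0857]
tool_rot: [-2.273, 0.677, -0.281]
contact_force: [0.2, 0.1, 5.5]
opening: 0.0255
```

Run:
```python
exec(open('log.py').read())
print(np.round(np.linalg.inv(tinA)@cur(),4))
snap('wrist','w3.png');snap('scene','s3.png')
```

```text
[-1.017  0.2    1.88   0.7    1.489  0.917] 4.65 [ 0.4674 -0.2867  0.0857] 0.0255 [0.2 0.1 5.5]
[[-0.00e+00  2.40e-03  1.00e+00 -1.10e-02]
 [-1.00e+00  7.00e-04 -0.00e+00  3.00e-04]
 [-7.00e-04 -1.00e+00  2.40e-03  1.36e-02]
 [ 0.00e+00  0.00e+00  0.00e+00  1.00e+00]]
```

View pics/w3.png

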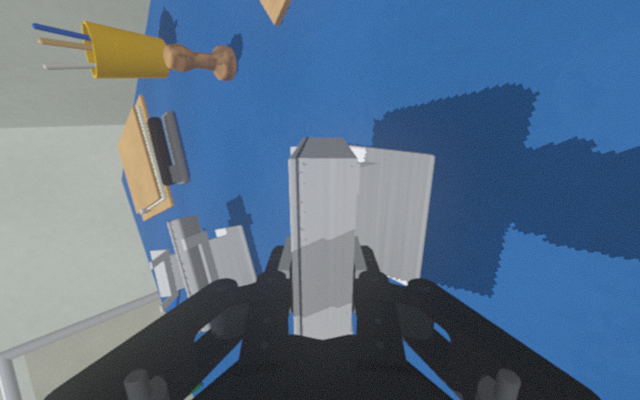

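Run:
```python
from ik import *
C=cur();g=np.linalg.inv(tinA)@C
GB=tinB@g
W1=C.copy();W1[:3,3]+=-C[:3,2]*.08+[0,0,.11]
W2=GB.copy();W2[:3,3]+=-GB[:3,2]*.08+[0,0,.11]
print(np.round(W1[:3,3],3),np.round(W2[:3,3],3))
for sg in(1,-1):
    q=ctrl.get_obs()['q'];print('dir',sg)
    yaw=.1134
    q,c=ik(W1,q);mx=0
    for i in range(0,25):
        f=i/24
        M=np.eye(4);R=Rn.from_euler('z',yaw*f).as_matrix()@C[:3,:3]@Rn.from_euler('z',sg*np.pi*f).as_matrix()
        M[:3,:3]=R;M[:3,3]=W1[:3,3]*(1-f)+W2[:3,3]*f
        q2,c=ik(M,q);mx=max(mx,np.abs(q2-q).max());q=q2
        if i%4==0 or c>1e-3:print(i,np.round(q,2),round(c,4),'y',np.round(M[:3,3],2))
    print('max step',mx)
```

```text
[ 0.436 -0.334  0.252] [0.493 0.203 0.252]
dir 1
0 [-1.1   0.03  1.75  0.68  1.77  1.04] 0.0 y [ 0.44 -0.33  0.25]
4 [-1.01 -0.12  1.9   0.7   1.72  1.63] 0.0 y [ 0.45 -0.24  0.25]
8 [-0.88 -0.26  2.02  0.74  1.67  2.24] 0.0 y [ 0.46 -0.16  0.25]
12 [-0.73 -0.38  2.11  0.77  1.6   2.88] 0.0 y [ 0.46 -0.07  0.25]
14 [-0.66 -0.41  2.15  0.8   1.56  3.14] 0.0562 y [ 0.47 -0.02  0.25]
15 [-0.65 -0.4   2.18  0.86  1.56  3.14] 0.1874 y [0.47 0.   0.25]
16 [-0.64 -0.39  2.2   0.93  1.55  3.14] 0.3163 y [0.47 0.02 0.25]
17 [-0.62 -0.37  2.23  1.    1.53  3.14] 0.442 y [0.48 0.05 0.25]
18 [-0.6  -0.35  2.27  1.08  1.5   3.14] 0.5634 y [0.48 0.07 0.25]
19 [-0.57 -0.33  2.31  1.18  1.46  3.14] 0.6788 y [0.48 0.09 0.25]
20 [-0.52 -0.3   2.35  1.3   1.39  3.14] 0.7861 y [0.48 0.11 0.25]
21 [-0.45 -0.28  2.41  1.47  1.29  3.14] 0.8821 y [0.49 0.14 0.25]
22 [ 0.22 -0.62  2.55  2.37  0.09  3.14] 0.9118 y [0.49 0.16 0.25]
23 [ 0.27 -0.59  2.53  2.52  0.09  3.14] 0.888 y [0.49 0.18 0.25]
24 [ 0.31 -0.57  2.51  2.68  0.09  3.14] 0.8648 y [0.49 0.2  0.25]
max step 1.201354165220522
dir -1
0 [-1.1   0.03  1.75  0.68  1.77  1.04] 0.0 y [ 0.44 -0.33  0.25]
4 [-1.01 -0.12  1.9   0.7   1.72  0.58] 0.0 y [ 0.45 -0.24  0.25]
8 [-0.88 -0.26  2.02  0.74  1.67  0.15] 0.0 y [ 0.46 -0.16  0.25]
12 [-0.73 -0.38  2.11  0.77  1.6  -0.26] 0.0 y [ 0.46 -0.07  0.25]
16 [-0.54 -0.46  2.17  0.79  1.5  -0.65] 0.0 y [0.47 0.02 0.25]
20 [-0.32 -0.49  2.19  0.8   1.37 -1.03] 0.0 y [0.48 0.11 0.25]
24 [-0.1  -0.46  2.17  0.78  1.21 -1.41] 0.0 y [0.49 0.2  0.25]
max step 0.11774509661646426
```

carry_out([
  [0,0,0.2,0,0,0,0],
  [0,0,0.4,0,0,0,0],
  [-0.1,-0.2,0.7,0,0,0,0],
  [-0.2,-0.3,0.8,0,0,0,0],
  [-0.2,-0.3,0.8,0,0,0,0],
  [-0.2,-0.3,0.8,0,0,0,0],
  [-0.2,-0.3,0.8,0,0,0,0],
  [-0.2,-0.3,0.8,0,0,0,0],
  [0,0,0.8,0,0,0,0],
  [0,0,0.4,0,0,0,0],
  [0,0,0,0,0,0,0],
])

```text
t: 5.85
tool_pos: [0.4397, -0.3295, 0.2491]
tool_rot: [-2.276, 0.677, -0.282]
contact_force: [1.0, -0.2, -3.1]
opening: 0.0249
```

Run:
```python
exec(open('log.py').read())
snap('wrist','w4.png');snap('scene','s4.png')
```

```text
[-1.094  0.03   1.758  0.677  1.758  1.044] 5.85 [ 0.4397 -0.3295  0.2491] 0.0249 [ 1.  -0.2 -3.1]
```

View pics/w4.png

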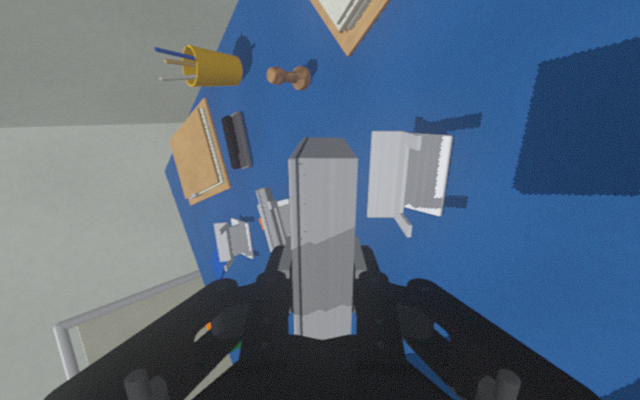

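View pics/s4.png

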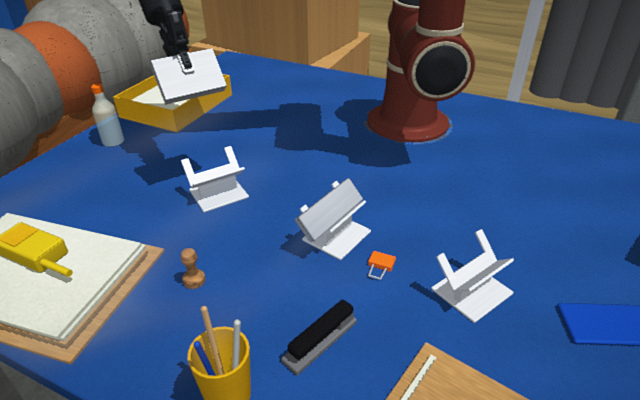

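carry_out([
  [0.05,0.4,0.2,-0.3,-0.45,0.55,0],
  [0.08,0.8,0.2,-0.45,-0.7,0.88,0],
  [0.08,0.8,0,-0.45,-0.7,0.88,0],
  [0.08,0.8,0,-0.45,-0.7,0.88,0],
  [0.08,0.8,0,-0.45,-0.7,0.88,0],
  [0.08,0.8,0,-0.45,-0.7,0.88,0],
  [0.08,0.8,0,-0.45,-0.7,0.88,0],
  [0.08,0.8,0,-0.45,-0.7,0.88,0],
  [0.08,0.8,0,-0.45,-0.7,0.88,0],
  [0.08,0.8,0,-0.45,-0.7,0.88,0],
  [0.08,0.8,0,-0.45,-0.7,0.88,0],
  [0.08,0.8,0,-0.45,-0.7,0.88,0],
])

```text
t: 7.15
tool_pos: [0.4618, -0.0973, 0.255]
tool_rot: [-2.341, -1.054, -0.845]
contact_force: [-0.2, 1.1, -2.9]
opening: 0.0249
```

```bash
cat >> h.py <<'E'
g=np.eye(4);g[:3,:3]=[[0,.0024,1],[-1,.0007,0],[-.0007,-1,.0024]];g[:3,3]=[-.011,.0003,.0136]
g[:3,:3]=Rn.from_matrix(g[:3,:3]).as_matrix()
GB=tinB@g
W2=GB.copy();W2[:3,3]+=-GB[:3,2]*.08+[0,0,.11]
E
python3 - <<'E'
exec(open('log.py').read())
show(W2)
C=cur();print('tool z',np.round(C[:3,2],3),np.round(Rn.from_matrix(C[:3,:3].T@GB[:3,:3]).as_rotvec(),3))
E
```

```text
[-0.778 -0.344  2.074  0.74   1.626 -0.094] 7.15 [ 0.4618 -0.0973  0.255 ] 0.0249 [-0.2  1.1 -2.9]
 [0.4932 0.2034 0.2515] dpos [ 1.25 12.03 -0.14] drot [ -5.84 -11.    13.16]
tool z [ 0.35   0.6   -0.719] [ 0.028  0.046 -1.811]
```

carry_out([
  [0.08,0.8,0,-0.42,-0.79,0.94,0],
  [0.08,0.8,0,-0.42,-0.79,0.94,0],
  [0.08,0.8,0,-0.42,-0.79,0.94,0],
  [0.08,0.8,0,-0.42,-0.79,0.94,0],
  [0.08,0.8,0,-0.42,-0.79,0.94,0],
  [0.08,0.8,0,-0.42,-0.79,0.94,0],
  [0.08,0.8,0,-0.42,-0.79,0.94,0],
  [0.08,0.8,0,-0.42,-0.79,0.94,0],
  [0.08,0.8,0,-0.42,-0.79,0.94,0],
  [0.08,0.8,0,-0.42,-0.79,0.94,0],
  [0.08,0.8,0,-0.42,-0.79,0.94,0],
  [0.08,0.8,0,-0.42,-0.79,0.94,0],
])

```text
t: 8.35
tool_pos: [0.4853, 0.1424, 0.2546]
tool_rot: [0.998, 2.64, 1.169]
contact_force: [0.0, 0.1, -3.2]
opening: 0.0252
```

Run:
```python
exec(open('log.py').read())
show(W2)
C=cur();print('tool z',np.round(C[:3,2],3),np.round(Rn.from_matrix(C[:3,:3].T@GB[:3,:3]).as_rotvec(),3))
```

```text
[-0.255 -0.492  2.186  0.796  1.328 -1.257] 8.35 [0.4853 0.1424 0.2546] 0.0252 [ 0.   0.1 -3.2]
 [0.4932 0.2034 0.2515] dpos [ 0.32  2.44 -0.12] drot [-0.85 -1.53  1.84]
tool z [ 0.325  0.632 -0.704] [ 0.008  0.006 -0.254]
```

carry_out([
  [0.1,0.7,0,-0.4,-0.75,0.9,0],
  [0.1,0.7,0,-0.4,-0.75,0.9,0],
  [0.08,0.6,0,0,0,0,0],
  [0,0.2,0,0,0,0,0],
  [0,0,0,0,0,0,0],
  [0,0,0,0,0,0,0],
])

```text
t: 8.95
tool_pos: [0.4931, 0.1959, 0.2558]
tool_rot: [0.65, 2.673, 1.114]
contact_force: [-0.2, -0.5, -3.2]
opening: 0.0252
```

Run:
```python
exec(open('log.py').read())
show(W2)
C=cur();im=snap('wrist','w5.png');S=snap('scene','s5.png')
W=C@im['hand_eye'];Wi=np.linalg.inv(W)
v={'R':Wi[:3,:3],'t':Wi[:3,3],**{k:im[k] for k in('fx','fy','cx','cy')}}
tin=C@np.linalg.inv(g)
u=lambda d,y:[-d*s,y,.04+d*s]
t=lambda d,y:[d*s,y,.04+d*s]
for im2,v2,n in((im,v,'w5o'),(S,S,'s5o')):
    f=im2['frame'].copy()
    for z,c in((0,(0,0,255)),(.026,(0,255,0))):
        cv2.polylines(f,[proj(v2,ap(tin,[[.04,.06,z],[-.04,.06,z],[-.04,-.06,z],[.04,-.06,z]])).astype(int)],True,c,1)
    for L in([t(.034,.054),t(.034,-.054),t(0,-.054),t(0,.054)],[u(0,-.054),u(0,.054),u(.058,.054),u(.058,.04),u(.022,.04),u(.022,-.04),u(.058,-.04),u(.058,-.054)]):
        cv2.polylines(f,[proj(v2,ap(B,L)).astype(int)],True,(255,0,255),1)
    cv2.imwrite(f'pics/{n}.png',f)
```

```text
[-0.119 -0.464  2.165  0.784  1.233 -1.405] 8.95 [0.4931 0.1959 0.2558] 0.0252 [-0.2 -0.5 -3.2]
 [0.4932 0.2034 0.2515] dpos [ 0.01  0.3  -0.17] drot [-0.07 -0.04  0.09]
```

View pics/w5o.png

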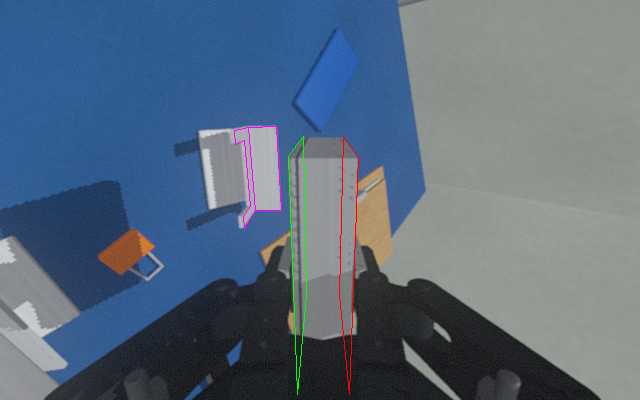

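View pics/s5o.png

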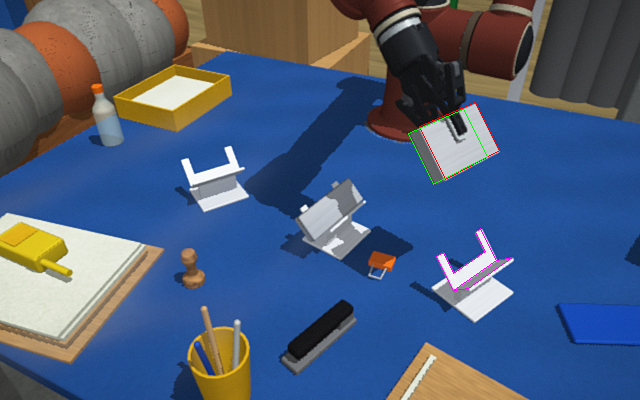

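Run:
```python
from h import *
G=GB.copy();G[2,3]+=.04;show(G);show(GB)
print(GB[:3,2])
```

```text
[0.5185 0.2539 0.1248] dpos [ 1.    2.33 -5.26] drot [-0.07 -0.03  0.09]
 [0.5185 0.2539 0.0848] dpos [ 1.    2.33 -6.86] drot [-0.07 -0.03  0.09]
[ 0.31644392  0.63044687 -0.7088018 ]
```

carry_out([
  [0.2,0.4,-0.5,-0.07,-0.03,0.09,0],
  [0.2,0.5,-0.8,0,0,0,0],
  [0.2,0.5,-0.8,0,0,0,0],
  [0.2,0.5,-0.8,0,0,0,0],
  [0.15,0.4,-0.8,0,0,0,0],
  [0.05,0.1,-0.8,0,0,0,0],
  [0,0,-0.6,0,0,0,0],
  [0,0,0,0,0,0,0],
  [0,0,0,0,0,0,0],
])

```text
t: 9.95
tool_pos: [0.5188, 0.2556, 0.1295]
tool_rot: [0.636, 2.676, 1.107]
contact_force: [-0.4, 1.6, -2.2]
opening: 0.025
```

Run:
```python
exec(open('log.py').read())
show(GB)
print(np.round(np.linalg.inv(B)@cur()@np.linalg.inv(g),4))
```

```text
[ 0.028 -0.192  2.185  0.885  0.933 -1.549] 9.95 [0.5188 0.2556 0.1295] 0.025 [-0.4  1.6 -2.2]
 [0.5185 0.2539 0.0848] dpos [-0.01 -0.07 -1.79] drot [-0.01  0.    0.01]
[[ 7.078e-01 -7.000e-04 -7.064e-01 -8.200e-03]
 [-5.000e-04 -1.000e+00  6.000e-04  5.000e-04]
 [-7.064e-01 -1.000e-04 -7.078e-01  1.314e-01]
 [ 0.000e+00  0.000e+00  0.000e+00  1.000e+00]]
```

carry_out([
  [0,-0.05,-0.3,0,0,0,0],
  [0,0,-0.4,0,0,0,0],
  [0,0,-0.4,0,0,0,0],
  [0,0,-0.25,0,0,0,0],
  [0,0,-0.1,0,0,0,0],
  [0,0,0,0,0,0,0],
])

```text
t: 10.55
tool_pos: [0.5181, 0.2549, 0.0923]
tool_rot: [0.635, 2.678, 1.106]
contact_force: [-0.6, 0.3, -3.0]
opening: 0.0252
```

Run:
```python
exec(open('log.py').read())
show(GB)
print(np.round(np.linalg.inv(B)@cur()@np.linalg.inv(g),4)[:3,3])
im=snap('scene','s6.png');im2=snap('wrist','w6.png')
cv2.imwrite('pics/s6z.png',cv2.resize(im['frame'][170:350,380:580],None,fx=3,fy=3,interpolation=cv2.INTER_CUBIC))
```

```text
[ 0.026 -0.123  2.198  0.935  0.885 -1.633] 10.55 [0.5181 0.2549 0.0923] 0.0252 [-0.6  0.3 -3. ]
 [0.5185 0.2539 0.0848] dpos [ 0.02 -0.04 -0.3 ] drot [-0.01 -0.01 -0.  ]
[-0.0092  0.0008  0.0941]
```

View pics/s6z.png

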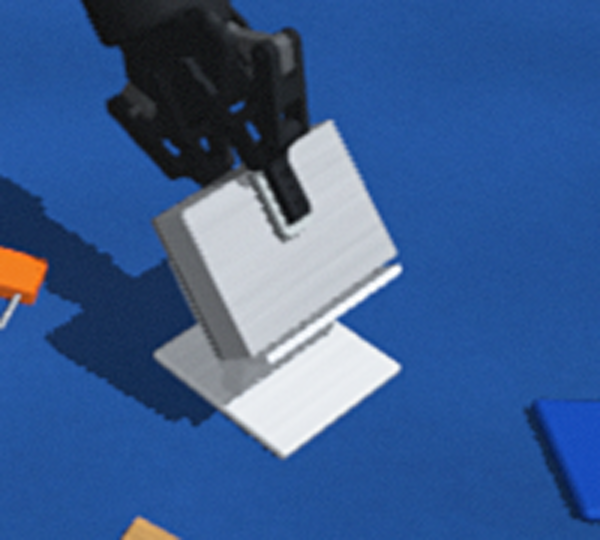

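View pics/w6.png

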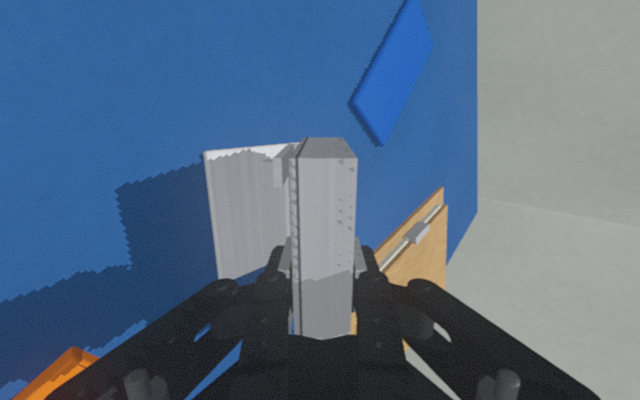

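7 mm to go; the tin sits square over the rest. Small steps to contact.

carry_out([
  [0,0,-0.08,0,0,0,0],
  [0,0,-0.08,0,0,0,0],
  [0,0,-0.06,0,0,0,0],
  [0,0,0,0,0,0,0],
])

```text
t: 11.05
tool_pos: [0.5186, 0.2549, 0.088]
tool_rot: [0.634, 2.677, 1.107]
contact_force: [-3.7, -1.6, 0.6]
opening: 0.0255
```

carry_out([
  [0,0,-0.05,0,0,0,0],
  [0,0,0,0,0,0,0],
])

```text
t: 11.25
tool_pos: [0.5185, 0.255, 0.0878]
tool_rot: [0.632, 2.677, 1.109]
contact_force: [-12.7, -8.9, 10.9]
opening: 0.0253
```

Run:
```python
exec(open('log.py').read())
show(GB)
print(np.round(np.linalg.inv(B)@cur()@np.linalg.inv(g),4)[:3,3])
```

```text
[ 0.025 -0.112  2.198  0.945  0.88  -1.649] 11.25 [0.5185 0.255  0.0878] 0.0253 [-12.7  -8.9  10.9]
 [0.5185 0.2539 0.0848] dpos [-0.   -0.04 -0.12] drot [-0.02  0.01 -0.02]
[-0.0089  0.0005  0.0897]
```

carry_out([
  [-0.01,-0.02,0.03,0,0,0,0],
  [-0.02,-0.04,-0.04,0,0,0,0],
  [0,0,0,0,0,0,0],
])

```text
t: 11.55
tool_pos: [0.5179, 0.2532, 0.086]
tool_rot: [0.635, 2.677, 1.106]
contact_force: [-1.9, -3.2, -0.2]
opening: 0.0254
```

carry_out([
  [-0.02,-0.04,-0.04,0,0,0,0],
  [0,0,0,0,0,0,0],
])

```text
t: 11.75
tool_pos: [0.5179, 0.2529, 0.0859]
tool_rot: [0.635, 2.675, 1.11]
contact_force: [1.7, 4.8, -1.0]
opening: 0.0253
```

Run:
```python
exec(open('log.py').read())
print(np.round(np.linalg.inv(B)@cur()@np.linalg.inv(g),4)[:3,3])
o=ctrl.get_obs();print('rest-frame F',B[:3,:3].T@(o['contact_force']-[-.3,.3,-3.]))
im=snap('scene','s7.png');im2=snap('wrist','w7.png')
cv2.imwrite('pics/s7z.png',cv2.resize(im['frame'][170:350,380:580],None,fx=3,fy=3,interpolation=cv2.INTER_CUBIC))
```

```text
[ 0.021 -0.112  2.202  0.948  0.879 -1.655] 11.75 [0.5179 0.2529 0.0859] 0.0253 [ 1.7  4.8 -1. ]
[-0.0111  0.0002  0.0878]
rest-frame F [4.87807014 0.23133617 1.99558987]
```

View pics/s7z.png

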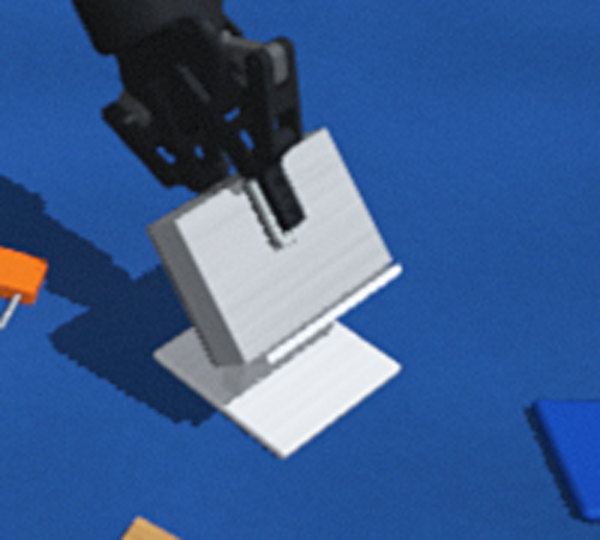

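View pics/w7.png

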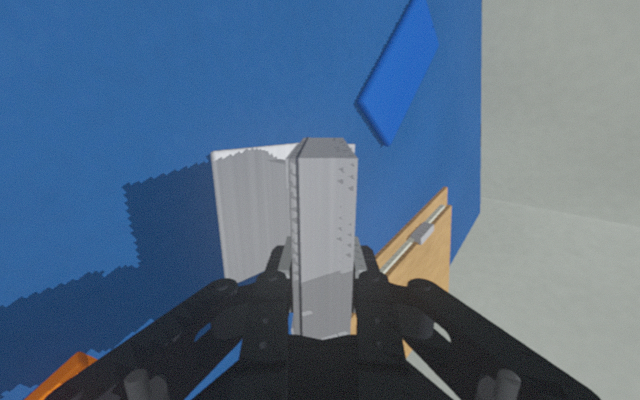

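carry_out([
  [0,0,0,0,0,0,0.32],
  [0,0,0,0,0,0,0.35],
  [0,0,0,0,0,0,0.38],
  [0,0,0,0,0,0,0.42],
  [0,0,0,0,0,0,0.46],
  [0,0,0,0,0,0,0.5],
  [0,0,0,0,0,0,0.56],
  [0,0,0,0,0,0,0.6],
  [0,0,0,0,0,0,0.6],
], grip_force=20)

```text
t: 12.75
tool_pos: [0.5173, 0.2523, 0.085]
tool_rot: [0.634, 2.677, 1.106]
contact_force: [0.1, -0.0, 0.1]
opening: 0.051
```

Run:
```python
exec(open('log.py').read())
print(cur()[:3,2])
im=snap('scene','s8.png');im2=snap('wrist','w8.png')
cv2.imwrite('pics/s8z.png',cv2.resize(im['frame'][170:350,380:580],None,fx=3,fy=3,interpolation=cv2.INTER_CUBIC))
```

```text
[ 0.02  -0.112  2.203  0.946  0.879 -1.655] 12.75 [0.5173 0.2523 0.085 ] 0.051 [ 0.1 -0.   0.1]
[ 0.3167173   0.6309567  -0.70822581]
```

View pics/s8z.png

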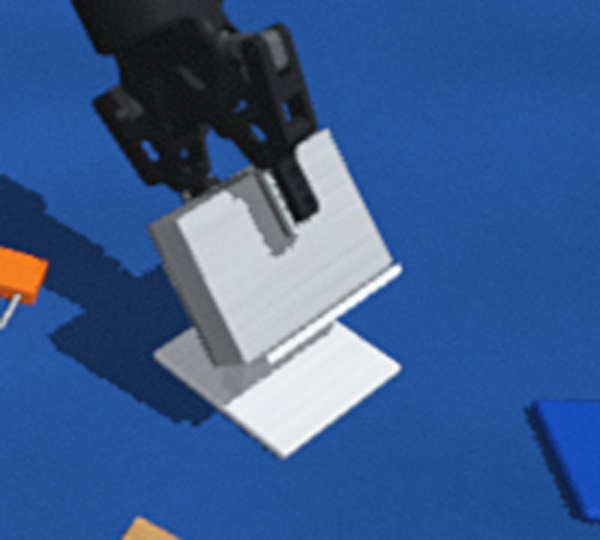

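View pics/w8.png

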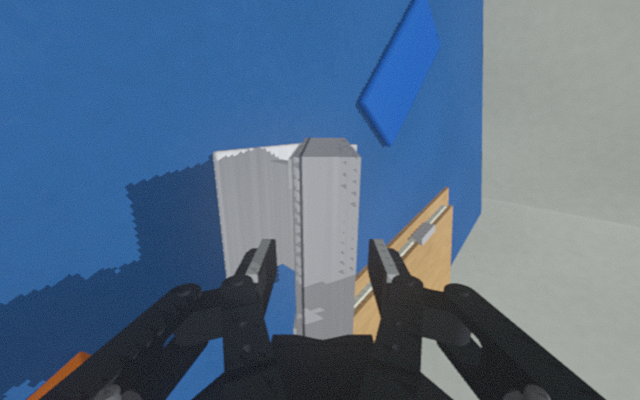

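Released cleanly, with the tin resting in place. Withdraw along the tool axis.

carry_out([
  [-0.1,-0.2,0.22,0,0,0,0.6],
  [-0.2,-0.4,0.45,0,0,0,0.6],
  [-0.25,-0.5,0.56,0,0,0,0.6],
  [-0.25,-0.5,0.56,0,0,0,0.6],
  [-0.25,-0.5,0.56,0,0,0,0.6],
  [-0.25,-0.5,0.56,0,0,0,0.6],
  [-0.25,-0.5,0.56,0,0,0,0.6],
  [-0.2,-0.3,0.8,0,0,0,0.6],
  [0,0,0.8,0,0,0,0.6],
  [0,0,0.4,0,0,0,0.6],
  [0,0,0,0,0,0,0.6],
  [0,0,0,0,0,0,0.6],
])

```text
t: 14.05
tool_pos: [0.4732, 0.1674, 0.2212]
tool_rot: [0.634, 2.678, 1.106]
contact_force: [-0.6, 0.6, -0.2]
opening: 0.0514
```

Run:
```python
exec(open('log.py').read())
S=snap('scene','s9.png');W=snap('wrist','w9.png');Tp=snap('top','t9.png')
outs=[]
for im,(r0,c0,h,w) in((S,(170,400,160,160)),(Tp,(160,110,120,120))):
    k=560//w
    f=cv2.resize(im['frame'][r0:r0+h,c0:c0+w],None,fx=k,fy=k,interpolation=cv2.INTER_CUBIC)
    for z,c in((0,(0,0,255)),(.022,(0,200,255)),(.026,(0,255,0))):
        q=(proj(im,ap(tinB,[[.04,.06,z],[-.04,.06,z],[-.04,-.06,z],[.04,-.06,z]]))-[c0,r0]+.5)*k
        cv2.polylines(f,[q.astype(int)],True,c,1)
    outs.append(f)
cv2.imwrite('pics/f_s.png',outs[0]);cv2.imwrite('pics/f_t.png',outs[1])
a=cv2.imread('pics/scene0.png');print('pencil diff',np.abs(a[175:250,290:370].astype(int)-S['frame'][175:250,290:370]).mean())
for im in(S,Tp):
  for k in ['pad_tin','pad_lid','pencil_tin']:
    print(k,[(round(d['p'],2),np.round(np.array(d['position'])*[640,400],1)) for d in ctrl.mark_of(im,k)][:3])
  print('expect',proj(im,[tinB[:3,3],ap(tinB,[[0,0,.022]])[0]]).round(1))
```

```text
[-0.197 -0.494  2.242  0.797  1.257 -1.508] 14.05 [0.4732 0.1674 0.2212] 0.0514 [-0.6  0.6 -0.2]
pencil diff 19.488555555555557
pad_tin [(0.86, array([477.4, 253.8]))]
pad_lid []
pencil_tin [(0.94, array([326.4, 208. ]))]
expect [[476.1 250.2]
 [466.3 252.1]]
pad_tin [(0.56, array([155.6, 210.1]))]
pad_lid [(0.5, array([165. , 211.2]))]
pencil_tin [(0.75, array([306.4, 224.3]))]
expect [[154.7 210.4]
 [165.3 214.6]]
```

View pics/f_s.png

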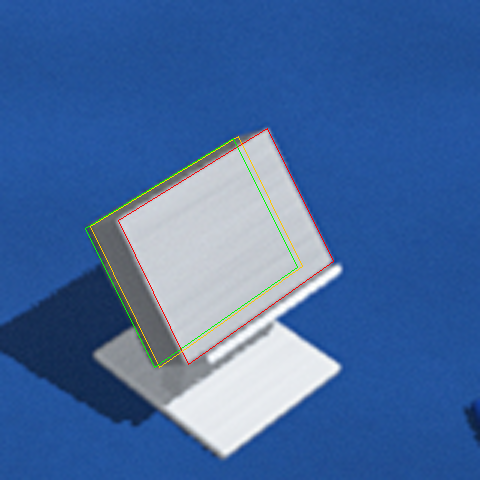

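View pics/f_t.png

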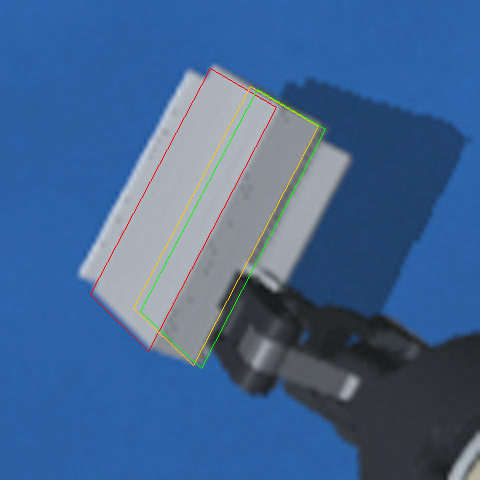

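View pics/w9.png

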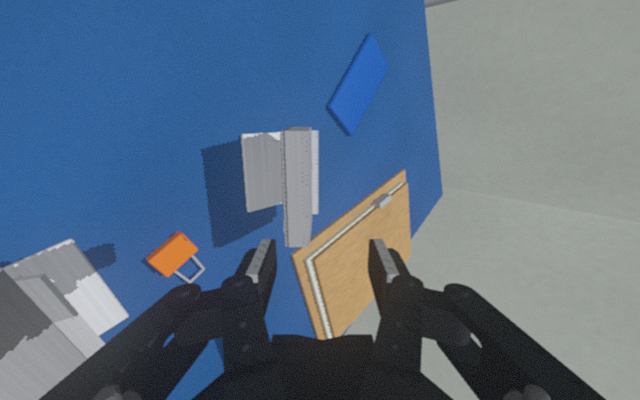

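Run:
```python
from h import *
print(ctrl.finish_job(), ctrl.get_obs()['t'])
```

```text
the job is handed in; nothing more can be done
the job is handed in; nothing more can be done
```

The stamp-pad tin is lying lid-down on the empty rest, and I handed the job in at about 14 s of the 45 s allowed. I pinched lid and underside between the prongs and lifted straight up. I turned the tin over by spinning the tool half a turn about its own axis on the way across. I then lowered it until I felt the toe and then the back, released it and withdrew.

**Last checks:**
- **Position:** the proper pose drawn over the scene and top pictures matched the tin to about a pixel, roughly 2 mm. The tool pose just before release put the tin's origin at (-11, 0, 88) mm in the rest's frame, against the proper (-10, 0, 87).
- **Lid:** it looked shut throughout; the gripper opening read 25–25.5 mm while holding the 26 mm thickness.
- **Robot:** the tool was clear of everything, with contact force near zero.

**Disagreements:**
- **Toe contact:** it came about 3 mm higher than predicted. I corrected this by sliding the tin towards the back before opening.
- **Networks:** in the scene picture the final tin mark was about 4 px off the prediction, and the lid was not found there. In the top picture both were found, within 1 px for the tin and about 3 px for the lid.
- **Pencil tin:** its mark moved 1–3 px between pictures. A plain picture difference there (mean 19 grey levels) was not zero. I put both down to network noise and moving shadows and did not check further. Nothing came near the tin.

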